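# Roll the thumbwheel to set the band gauge

### The job

Set the blue band gauge for the next row of cups: with a fingertip, roll the knurled wheel that stands out of its housing, in as many strokes as it takes, until the sliding jaw has closed the gap to the gauge mark, its black line level with the white line on the red rider to within 2 mm, then take the hand away. Turn it only by the wheel: do not push the jaw or the red rider, and neither lift nor disturb the things lying round about.

Things in the scene. Friction and masses are not known exactly. Their poses are not given: they have to be found in the camera images.
- gauge: blue band gauge bolted to the desk, 70 mm wide (its x), 250 long (its y). Origin: centre of its underside; x away from the robot and y to its left at yaw 0, z up. Fixed jaw at the -y end (brass face at y = -85 mm), then the aluminium sliding jaw, and at the +y end the wheel's housing (y 22 to 118, 60 wide, flat top 54 high). A ledge with the red rider reaches to x = -53. Nothing rises above 66
- wheel_top (a point): crown of the knurled steel thumbwheel, 66 mm above the desk, at x = 0, y = 70 mm of the gauge; axes as the gauge's; the point does not turn with the wheel. Wheel 64 mm in diameter, 24 wide, axle along x at 34 mm above the desk. It stands 12 mm out of the flat housing top; only this part, 50 mm long in y, can be reached
- wheel (a joint): wheel angle, rad, 0 to 6. Stroking the crown towards -y of the gauge (to the jaws) lowers it and closes the gap; towards +y opens it. Rack and pinion: gap = 10 mm x angle, so a tip rolling the crown along by 10 mm without slip moves the jaw 3.1 mm the same way. Takes about 2 N along the rim, has no spring, stays where left
- jaw (a joint): the gap between the brass faces of the jaws, m, 0 shut to 0.060; starts between 0.036 and 0.047. The sliding jaw is an aluminium block 52 mm (x) by 34 mm (y), top 46 mm high, with a white plate and a black line on top; it only slides along the gauge's y
- rider (a joint): the gauge mark, m: the gap at which the jaw's black line is level with the white line of the red rider, 0.014 to 0.026. The rider stays put unless it is pushed
- index_line (a point): end nearest the rider of the black line across the top of the sliding jaw, 46 mm above the desk; moves with the jaw. Axes as the gauge's
- mark_line (a point): end nearest the jaw of the white line across the top of the red rider (22 mm in x, 14 in y, top 46 high), which stands beside the sliding jaw on its -x side. Axes as the gauge's. The gauge is set when the index line has the same y as this point, in the gauge's frame
- paint_pot: bystander: small blue screw-cap pot of ceramic colour, 40x42 mm, 50 high; origin at the centre of its underside, z up
- rubber_eraser: bystander: blue and white rubber eraser, 19x42 mm, 12 high; origin at the centre of its underside, z up
- cup_to_band: bystander: plain white porcelain cup without a band, 87x112 mm with its handle, 80 high; origin at the centre of its underside, z up
- green_tin: bystander: flat green hinged tin, 89x121 mm, 32 high; origin at the centre of its underside, z up

How it is judged:
By the outcome, as a careful person would: the job done as asked, in the order asked, and still so for the second after the job is handed in, with the robot touching nothing.
It also fails if it takes over 58 s, if anything falls off the work surface, if the arm or the gripper's body presses on something with over 40 N, if the wrist force passes 120 N, or if a joint passes its speed limit or range.

### The arm

A 7-joint arm with a two-finger parallel gripper is mounted at the origin on a cart in front of the work surface, level with it; the furniture and walls round the work are solid. World frame = base frame: x ahead of the robot, y to its left, z up, the work surface at z = 0. Lengths are in m, angles in rad, forces in N, time in s.
With the tool pointing down it reaches from about 0.425 to 1.025 m from the base axis. Payload 9.4 kg.
Tool frame: the origin (TCP) lies midway between the tips of the shut fingers; the grasp point (between the pads) lies 19 mm behind it; z points along the fingers, y is the line along which they close (so a half turn about z gives the same grasp; the last joint's range is limited). The gripper opens to 85 mm and grips with 20 to 120 N. Pads are 22 mm wide; open, the fingers measure 114 mm over their backs; the gripper's body (76 mm by 85 mm) begins 54 mm behind the grasp point. The pads swing forward as they close: fully open they stand 13 mm farther back than shut.
Start: joints at [1.088, 0.599, -0.003, 1.599, 0.002, 0.943, -0.08], TCP at [0.286, -0.666, 0.231] pointing down, gripper open.
Joint ranges: [-2.57, 2.57], [-0.35, 1.97], [-1.29, 1.29], [0.11, 2.56], [-1.05, 4.19], [0.11, 1.86], [-2.63, 2.63]. Speed limits (rad/s): [2.22, 2.22, 3.01, 3.01, 3.14, 3.14, 3.14].

### API

Orientations are given as [roll, pitch, yaw] about the fixed x, y, z axes, in that order (R = Rz(yaw) Ry(pitch) Rx(roll)).
In Python, from station import ctrl gives the robot as it stands.
- The arm moves only by the tool send_rows, never from a script. Its argument "plan" is one flat list of numbers, 7 for each row, row after row: the turn, a rotation vector about the tool's x, y, z in degrees, then the shift along the tool's x, y, z in m, then the closure, from -1 (fully open) to 1 (shut). In form: [wx, wy, wz, dx, dy, dz, grip, wx, wy, wz, dx, dy, dz, grip, ...]. A call has 1 to 5 rows; each row is the pose to reach, as a shift and turn from the pose commanded when the call began, along the tool's axes at that moment; what a row does not reach only later rows make up. A row lasts 1/8 s, in which the tool goes at most 62.5 mm and 10.7 degrees, less where a joint would pass 70% of its speed; a pose out of reach is approached as far as the arm can. A call with a gripper value outside its range is refused whole. The fingers move at their own pace and stop on an object; "grip_force" is the grip in N (left out, the last holds). Time passes only in rows, so rows that repeat a pose let the fingers close. It gives the time, the measured TCP pose, the force, the opening and the grip force at its end, in the units of the state.
- ctrl.observe(): the state, without advancing time (a new reading comes with each control period).
- ctrl.read_camera(name): name is "scene" or "top"; returns a dict with "frame" (480x640x3 uint8, blue, green, red), "fx", "fy", "cx", "cy" (pixels), "D" ([k1, k2, p1, p2, k3] as OpenCV has them; the pictures are not rectified), "pose" (4x4, takes a point from camera to world coordinates). Camera axes: x right, y down, z forward; pixel columns grow to the right and rows downward; lengths in m; the calibration is good to about 2 mm. A picture is of the moment at which its call begins. There is no depth.
- ctrl.close_job(): hands the job in; it is judged then, once.
The state is a dict: "time": time; "q": joint angles; "joint_velocities": joint speeds; "joint_torque": joint torques, N m; "position": TCP position; "tcp_rot": TCP orientation; "force": force on the tool from outside, world axes, zero at the start; "torque": the same for the moment, N m; "finger_gap": finger opening in m; "finger_force": force on a finger pad.
Only numpy, scipy, OpenCV 4.12 (cv2) and the standard library are available. Lean on these libraries where they do the work, as an engineer would, in place of code of your own. Each camera call takes 0.05 s, during which the arm holds its last target. There are 200 camera calls.

## Working session

There is one attempt and no reset: what is moved stays moved. The work goes in short steps, Python scripts to look and compute and a tool call to move; the robot and the scene stay as the last step left them, time stands still between calls to the robot, and variables do not carry over. Pictures are saved under pics/ and viewed, at most 10 in all, crops included, and the job is handed in when it is done.

Besides the shell and the picture viewer there is one more tool, called after "Call:" by a JSON object that holds its "name" and its "arguments". send_rows: Moves the arm, as the interface text tells. Its arguments: {"type":"object","properties":{"plan":{"type":"array","items":{"type":"number"}},"grip_force":{"type":"number"}},"required":["plan"]}

```bash
mkdir -p pics
cat > h.py <<'E'
import numpy as np, cv2, json
from station import ctrl
def cam(n, save=None):
    c=ctrl.read_camera(n)
    if save: cv2.imwrite('pics/'+save,c['frame'])
    return c
def ray(c,uv,z):
    K=np.array([[c['fx'],0,c['cx']],[0,c['fy'],c['cy']],[0,0,1.]])
    p=cv2.undistortPoints(np.array(uv,float).reshape(-1,1,2),K,np.array(c['D'],float)).reshape(-1,2)
    P=np.array(c['pose']);d=np.c_[p,np.ones(len(p))]@P[:3,:3].T;o=P[:3,3]
    return o+d*((z-o[2])/d[:,2])[:,None]
E
python3 - <<'E'
from h import *
for n in ('scene','top'):
    c=cam(n,n+'1.png');print(n,np.round(c['pose'],3).tolist(),c['fx'])
s=ctrl.observe();print(s)
E
```

```text
scene [[-0.575, -0.52, 0.632, -0.108], [-0.818, 0.351, -0.455, 0.461], [0.015, -0.779, -0.627, 0.695], [0.0, 0.0, 0.0, 1.0]] 588.3893767724679
top [[-0.022, -0.974, 0.227, 0.352], [-1.0, 0.021, -0.008, 0.013], [0.003, -0.227, -0.974, 0.919], [0.0, 0.0, 0.0, 1.0]] 515.9400254826643
{'time': 0.1, 'q': array([ 1.08827309,  0.60004011, -0.00251922,  1.60004784,  0.00180734,
        0.94287904, -0.079791  ]), 'joint_velocities': array([ 0.00103184, -0.00180709,  0.00232843, -0.00157479, -0.00029681,
        0.0016371 ,  0.00165141]), 'joint_torque': array([ 5.78213454e-03, -7.77986956e+01,  1.56946119e+00, -2.58628124e+01,
        1.25401872e-02,  5.52368685e-03, -9.73822665e-06]), 'position': array([ 0.28602275, -0.6657468 ,  0.230508  ]), 'tcp_rot': array([-3.14022798e+00,  1.47840877e-04,  4.05875205e-01]), 'force': array([-0.06220488, -0.06402333,  0.26573599]), 'torque': array([-0.0036154 , -0.01261287, -0.07220193]), 'finger_force': 0.0, 'finger_gap': 0.08574168626558383}
```

View pics/scene1.png

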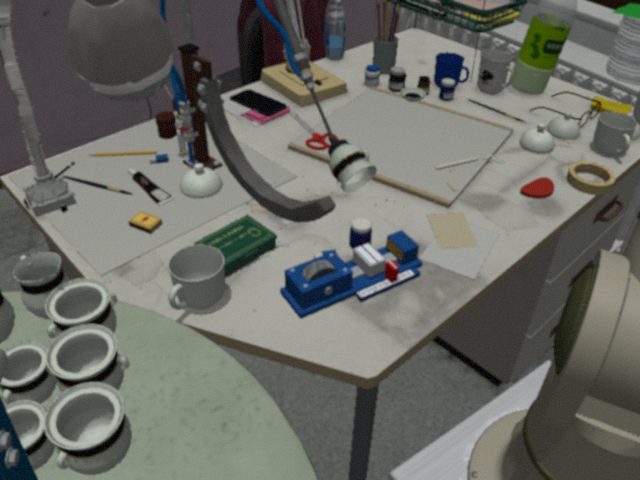

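View pics/top1.png

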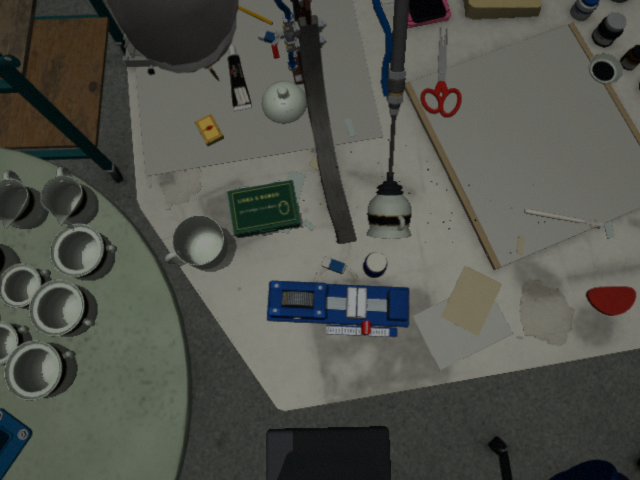

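Run:
```python
from h import *
t=cam('top');s=cam('scene')
a=cv2.resize(t['frame'][270:350,255:425],None,fx=4.6,fy=4.6,interpolation=cv2.INTER_CUBIC)
cv2.imwrite('pics/c1.png',a[:,:800])
def tri(ut,us):
    o=[];d=[]
    for c,u in((t,ut),(s,us)):
        O=np.array(c['pose'])[:3,3];o.append(O);v=ray(c,[u],0)[0]-O;d.append(v/np.linalg.norm(v))
    k=np.linalg.lstsq(np.c_[d[0],-d[1]],o[1]-o[0],rcond=None)[0]
    return np.round([o[0]+k[0]*d[0],o[1]+k[1]*d[1]],3).tolist()
print('armtip',tri((345,240),(332,207)));print('cup',tri((390,235),(352,188)));print('armmid',tri((322,130),(228,150)))
print('lamp',tri((178,70),(120,95)))
print('corners top z=0..',ray(t,[(267,320),(410,326),(269,283),(409,288)],.03).round(3).tolist())
print('wheel',ray(t,[(297,298)],.066).round(4))
```

```text
armtip [[0.55, -0.03, 0.095], [0.547, -0.034, 0.095]]
cup [[0.556, -0.104, 0.1], [0.566, -0.092, 0.101]]
armmid [[0.739, 0.004, 0.112], [0.768, 0.047, 0.126]]
lamp [[0.758, 0.206, 0.273], [0.77, 0.225, 0.286]]
corners top z=0.. [[0.428, 0.104, 0.03], [0.412, -0.14, 0.03], [0.492, 0.101, 0.03], [0.478, -0.142, 0.03]]
wheel [[0.46   0.0511 0.066 ]]
```

View pics/c1.png

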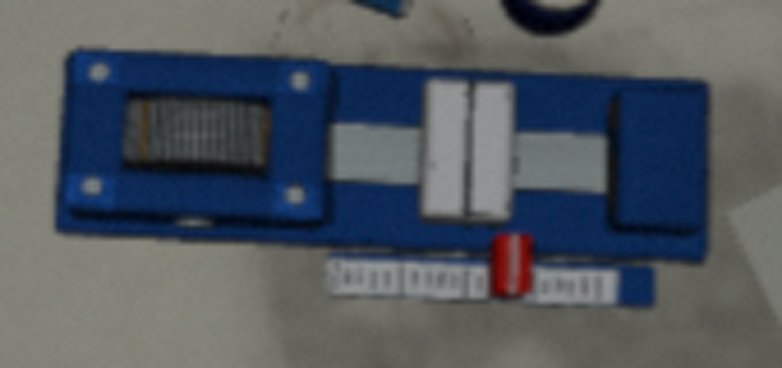

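```bash
cat >> h.py <<'E'
def gap(c, uI=(0,0)):
    f=c['frame'].astype(float)
    p=lambda l:[(255+x/4.6,270+y/4.6) for x,y in l]
    S=ray(c,p([(99,72),(300,80),(92,186),(295,194)]),.055)
    d=(S[1]-S[0]+S[3]-S[2])[:2];yaw=np.arctan2(d[0],-d[1])   # gauge -y direction
    return S,yaw
E
python3 - <<'E'
from h import *
c=cam('top')
S,yaw=gap(c);print(S.round(4).tolist(),'yaw',yaw)
p=lambda l:[(255+x/4.6,270+y/4.6) for x,y in l]
W=ray(c,p([(125,97),(268,101),(270,170),(125,166)]),.054);print('slot',W.round(4).tolist(),W.mean(0))
E_=ray(c,p([(56,232),(706,258)]),0.0);print('base front edge',E_.round(4),np.arctan2(-(E_[1]-E_[0])[0],(E_[1]-E_[0])[1]))
L=ray(c,p([(468,85),(466,217),(514,236),(514,293)]),.046);print(L.round(4))
f=c['frame']
print('jaw rows gray');g=cv2.cvtColor(f,cv2.COLOR_BGR2GRAY)
print(g[288:318:2,345:370]);print('rider');print(f[318:338:1,360:374,1])
E
```

```text
[[0.4831, 0.0859, 0.055], [0.4786, 0.0122, 0.055], [0.4413, 0.0886, 0.055], [0.4369, 0.0149, 0.055]] yaw -0.060659754777096155
slot [[0.4738, 0.0765, 0.054], [0.4712, 0.0241, 0.054], [0.4459, 0.0238, 0.054], [0.4485, 0.0766, 0.054]] [0.45985395 0.05023384 0.054     ]
base front edge [[ 0.4296  0.1073  0.    ]
 [ 0.4142 -0.1425  0.    ]] 3.079952453635188
[[ 0.4767 -0.0501  0.046 ]
 [ 0.428  -0.0476  0.046 ]
 [ 0.4207 -0.0649  0.046 ]
 [ 0.4001 -0.0641  0.046 ]]
jaw rows gray
[[ 37  40  72 115 134 135 134 129 131 130 126  98  51  83 113 117 111 112
  110 110  97  73  40  34  35]
 [ 36  42  75 119 139 146 148 148 147 145 134  91  74 121 143 146 148 146
  144 133 111  85  41  36  35]
 [ 37  42  76 116 138 147 148 147 147 147 144 117  79 124 146 145 147 146
  146 142 126  84  42  33  36]
 [ 32  42  76 120 143 147 148 147 149 147 144 118  95 139 147 147 147 147
  148 143 126  83  40  35  36]
 [ 37  47  81 121 143 146 147 147 145 146 133  96  94 141 147 147 147 147
  147 142 127  91  46  34  36]
 [104  88  88 123 143 147 148 149 148 146 132  94  94 143 146 147 147 146
  147 143 126  89  56
[... 1442 characters left out ...]
3   8  12  19  48  82  80  26  12  20  35  47  56]
 [ 76  38   9   9  20  48  84  81  29  15  38  61  64  61]
 [116  55  15   9  17  49  85  80  25  21  61 104 117 111]
 [118  57  12  12  21  49  82  76  26  15  53 108 140 143]
 [117  57  13  11  21  53  77  60  21  11  47 106 139 139]
 [116  56  13   9  23  55  80  56  17  16  51 108 132 117]
 [115  55  12  11  20  63  87  57  18  20  56 110 126 112]
 [115  57  17   7  18  52  73  48  30  52  76 110 127 116]
 [106  61  39  32  22  34  43  41  58  97 113 118 142 143]
 [ 73  76  80  72  59  62  74  76  84 101 104 116 129 129]
 [ 89  90  92  92  89  93  92  90  87  83  80  82  83  83]
 [ 93  93  91  93  93  96  95  95  96  91  91  89  89  89]]
```

```bash
cat >> h.py <<'E'
from scipy.spatial.transform import Rotation as Ro
def rows(pts):  # pts: (x,y,z,yaw)
    s=ctrl.observe();R=Ro.from_euler('xyz',s['tcp_rot']);o=[]
    for x,y,z,w in pts:
        o.append(np.r_[(R.inv()*Ro.from_euler('xyz',[np.pi,0,w])).as_rotvec(degrees=True).round(1),R.inv().apply(np.array([x,y,z])-s['position']).round(3)].tolist())
    return o
E
python3 - <<'E'
from h import *
az=np.linspace(-1.165,.13,12)[1:];r=np.interp(np.arange(1,12),[0,5,11],[.725,.48,.464]);w=np.linspace(.406,1.51,12)[1:]
for l in rows([(r[i]*np.cos(az[i]),r[i]*np.sin(az[i]),.235,w[i]) for i in range(5)]):print(l)
E
```

```text
[-0.0, 0.0, -5.8, 0.079, -0.053, -0.004]
[-0.0, 0.0, -11.5, 0.146, -0.115, -0.004]
[-0.0, -0.0, -17.3, 0.2, -0.182, -0.004]
[-0.0, -0.0, -23.0, 0.24, -0.253, -0.004]
[-0.0, -0.0, -28.8, 0.267, -0.326, -0.004]
```

Call:
{"name": "send_rows", "arguments": {"plan": [0,0,-4,0.045,-0.03,-0.004,1,0,0,-8,0.09,-0.062,-0.004,1,0,0,-12,0.132,-0.105,-0.004,1,0,0,-16,0.17,-0.15,-0.004,1,0,0,-20,0.2,-0.195,-0.004,1], "grip_force": 40}}

```text
time: 0.88
position: [0.3939, -0.4058, 0.2353]
tcp_rot: [3.141, -0.0, 0.758]
force: [0.9, 0.3, 0.3]
finger_gap: 0.0002
finger_force: 0.0
```

Run:
```python
from h import *
s=ctrl.observe();p=s['position'];print(s['time'],p,s['tcp_rot'],s['q'].round(2))
a0=np.arctan2(p[1],p[0]);r0=np.hypot(p[0],p[1]);w0=s['tcp_rot'][2]
az=np.linspace(a0,.13,9)[1:];r=np.interp(np.arange(1,9),[0,4,8],[r0,.48,.464]);w=np.linspace(w0,1.51,9)[1:]
for l in rows([(r[i]*np.cos(az[i]),r[i]*np.sin(az[i]),.235,w[i]) for i in range(5)]):print(l)
```

```text
0.875 [ 0.39388676 -0.40581718  0.23532998] [ 3.14123360e+00 -3.83234530e-04  7.58336162e-01] [ 0.79  0.41 -0.12  1.96  0.07  0.78 -0.18]
[0.0, -0.0, -5.4, 0.063, -0.026, 0.0]
[0.0, -0.0, -10.8, 0.12, -0.058, 0.0]
[0.0, -0.0, -16.2, 0.17, -0.096, 0.0]
[0.0, -0.0, -21.5, 0.214, -0.139, 0.0]
[0.0, -0.0, -26.9, 0.259, -0.171, 0.0]
```

Call:
{"name": "send_rows", "arguments": {"plan": [0,0,-5,0.053,-0.024,0,1,0,0,-10,0.105,-0.052,0,1,0,0,-15.5,0.155,-0.085,0,1,0,0,-20.5,0.2,-0.125,0,1,0,0,-25.5,0.24,-0.16,0,1]}}

```text
time: 1.5
position: [0.4582, -0.1249, 0.2355]
tcp_rot: [3.141, -0.0, 1.204]
force: [0.8, 0.3, 0.8]
finger_gap: 0.0001
finger_force: 0.0
```

Run:
```python
from h import *
s=ctrl.observe();p=s['position'];print(s['time'],p,s['tcp_rot'],s['q'].round(2))
q=np.array([.4603,.0600,.12,1.51]);p=np.r_[p,s['tcp_rot'][2]]
z=lambda k:np.r_[(p+(q-p)*k)[:2],.235 if k<.6 else .235-(k-.6)/.4*.115,(p+(q-p)*k)[3]]
for l in rows([z(k) for k in (.2,.4,.6,.8,1)]):print(l)
```

```text
1.5 [ 0.45823011 -0.12487985  0.2354621 ] [ 3.14107244e+00 -1.45316661e-04  1.20350332e+00] [ 0.38  0.31 -0.3   2.14  0.14  0.71 -0.38]
[0.0, -0.0, -3.5, 0.035, -0.013, 0.0]
[0.0, -0.0, -7.0, 0.069, -0.026, 0.0]
[0.0, -0.0, -10.5, 0.104, -0.039, 0.0]
[0.0, -0.0, -14.0, 0.139, -0.052, 0.058]
[0.0, -0.0, -17.6, 0.173, -0.065, 0.115]
```

Call:
{"name": "send_rows", "arguments": {"plan": [0,0,-3.5,0.035,-0.013,0,1,0,0,-7,0.069,-0.026,0,1,0,0,-10.5,0.104,-0.039,0,1,0,0,-14,0.139,-0.052,0.055,1,0,0,-17.6,0.173,-0.065,0.115,1]}}

```text
time: 2.12
position: [0.4611, 0.0528, 0.1298]
tcp_rot: [3.139, -0.001, 1.508]
force: [1.3, -0.1, -0.6]
finger_gap: 0.0001
finger_force: 0.0
```

Call:
{"name": "send_rows", "arguments": {"plan": [0,0,0,0,0,0.01,1,0,0,0,0,0,0.02,1,0,0,0,0,0,0.03,1]}}

```text
time: 2.5
position: [0.4609, 0.0507, 0.1005]
tcp_rot: [3.14, 0.0, 1.505]
force: [0.4, 0.2, 0.0]
finger_gap: -0.0001
finger_force: 0.0
```

Run:
```python
from h import *
s=ctrl.observe();print(s['time'],s['position'],s['tcp_rot'],s['force'])
print(rows([(.4606,.0600,.072,1.51)]))
c=cam('top','top2.png')
a=cv2.resize(c['frame'][220:350,235:425],None,fx=4,fy=4,interpolation=cv2.INTER_CUBIC);cv2.imwrite('pics/c2.png',a)
c=cam('scene');a=cv2.resize(c['frame'][180:330,240:440],None,fx=4,fy=4,interpolation=cv2.INTER_CUBIC);cv2.imwrite('pics/c3.png',a)
```

```text
2.5 [0.46088288 0.05066676 0.10052548] [3.13994600e+00 2.30168708e-04 1.50489874e+00] [0.36775942 0.20615031 0.04788143]
[[0.1, 0.0, -0.3, 0.009, -0.001, 0.029]]
```

View pics/c2.png

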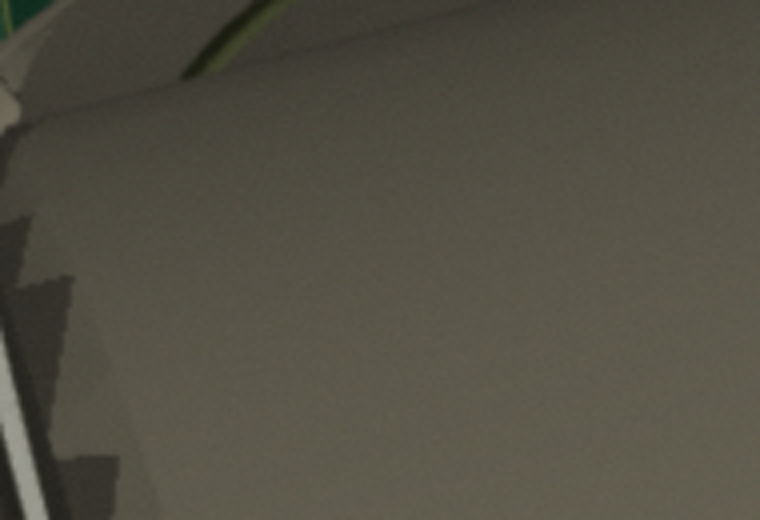

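View pics/c3.png

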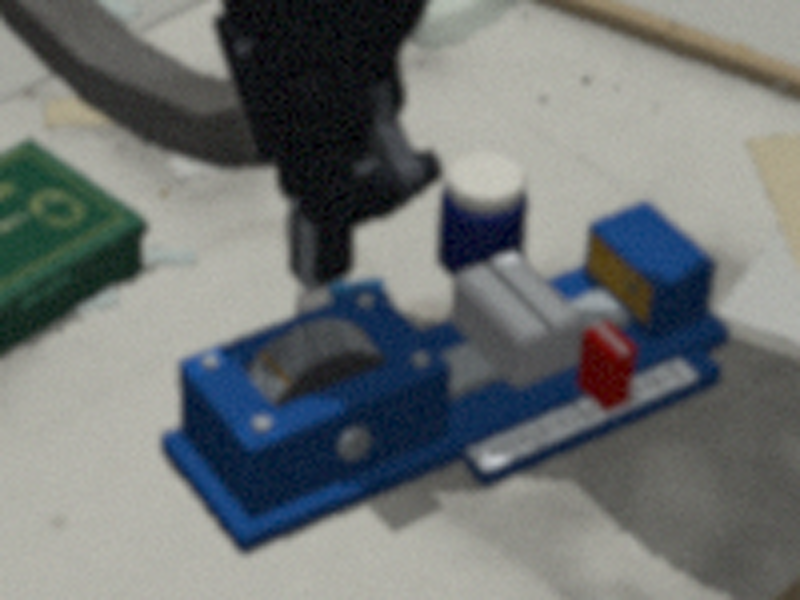

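Call:
{"name": "send_rows", "arguments": {"plan": [0,0,-0.3,0.009,-0.001,0.012,1,0,0,-0.3,0.009,-0.001,0.026,1,0,0,-0.3,0.009,-0.001,0.03,1,0,0,-0.3,0.009,-0.001,0.033,1,0,0,-0.3,0.009,-0.001,0.034,1]}}

```text
time: 3.22
position: [0.4599, 0.0608, 0.0662]
tcp_rot: [3.141, -0.0, 1.512]
force: [-0.1, 0.3, 0.4]
finger_gap: 0.0003
finger_force: 0.0
```

Call:
{"name": "send_rows", "arguments": {"plan": [0,0,0,0,0,0.001,1,0,0,0,0,0,0.001,1]}}

```text
time: 3.48
position: [0.46, 0.0608, 0.0654]
tcp_rot: [3.141, -0.0, 1.512]
force: [-0.0, 0.3, 0.4]
finger_gap: 0.0001
finger_force: 0.5
```

Call:
{"name": "send_rows", "arguments": {"plan": [0,0,0,0,0,0.001,1,0,0,0,0,0,0.001,1]}}

```text
time: 3.72
position: [0.46, 0.0608, 0.065]
tcp_rot: [3.14, -0.0, 1.512]
force: [-2.2, 0.1, 14.4]
finger_gap: 0.0002
finger_force: 7.1
```

Call:
{"name": "send_rows", "arguments": {"plan": [0,0,0,-0.003,0,0,1,0,0,0,-0.007,0,0,1,0,0,0,-0.011,0,0,1,0,0,0,-0.015,0,0,1,0,0,0,-0.019,0,0,1]}}

```text
time: 4.35
position: [0.4588, 0.0423, 0.0651]
tcp_rot: [3.14, -0.001, 1.513]
force: [-2.7, 1.1, 14.0]
finger_gap: -0.0004
finger_force: 6.6
```

Run:
```python
from h import *
s=ctrl.observe();print(s['position'],s['force'])
c=cam('scene','scene2.png')
a=cv2.resize(c['frame'][230:300,340:430],None,fx=8,fy=8,interpolation=cv2.INTER_CUBIC);cv2.imwrite('pics/c4.png',a)
```

```text
[0.4587733  0.04229611 0.06511114] [-2.74530113  1.13869518 14.03282857]
```

View pics/c4.png

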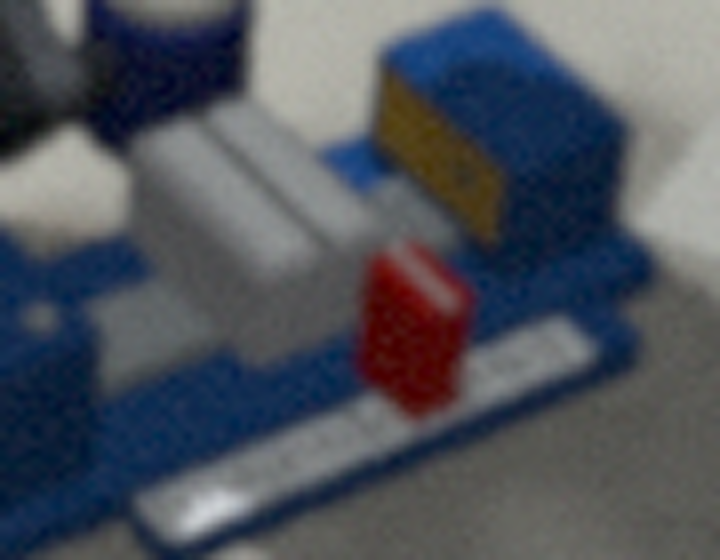

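Run:
```python
from h import *
c=cam('scene')
P=np.array([(205,120),(265,183),(328,250),(405,248),(432,276),(460,305)],float)
L=ray(c,(P+.5)/8-.5+[340,230],.046)
print(L.round(4).tolist());print('y_g',(L[:,:2]@[.061,.998]).round(4))
```

```text
[[0.4789, -0.0575, 0.046], [0.4554, -0.055, 0.046], [0.4312, -0.0524, 0.046], [0.4226, -0.0662, 0.046], [0.4127, -0.0651, 0.046], [0.4026, -0.0641, 0.046]]
y_g [-0.0281 -0.0272 -0.026  -0.0403 -0.0398 -0.0394]
```

Call:
{"name": "send_rows", "arguments": {"plan": [0,0,0,0,0,-0.006,1,0,0,0,0.01,0,-0.008,1,0,0,0,0.021,-0.0005,-0.006,1,0,0,0,0.021,-0.0005,0,1,0,0,0,0.021,-0.0005,0.0005,1]}}

```text
time: 5.08
position: [0.4599, 0.0647, 0.0641]
tcp_rot: [3.14, -0.002, 1.515]
force: [-4.5, 5.9, 25.1]
finger_gap: -0.0003
finger_force: 12.6
```

Call:
{"name": "send_rows", "arguments": {"plan": [0,0,0,-0.003,0,0,1,0,0,0,-0.008,0,0,1,0,0,0,-0.013,0,0,1,0,0,0,-0.018,0,0,1,0,0,0,-0.022,0,0,1]}}

```text
time: 5.7
position: [0.4583, 0.0413, 0.0648]
tcp_rot: [3.14, -0.0, 1.514]
force: [-3.2, 0.6, 26.5]
finger_gap: 0.0
finger_force: 12.8
```

```bash
cat >> h.py <<'E'
def view(c,name):
    cv2.imwrite('pics/'+name,cv2.resize(c['frame'][230:300,340:430],None,fx=8,fy=8,interpolation=cv2.INTER_CUBIC))
def lines(c):
    "scan the jaw top and rider top along gauge y (z=.046): dark dip, bright peak, in gauge-y"
    g=c['frame'].astype(float);P=np.array(c['pose']);K=np.array([[c['fx'],0,c['cx']],[0,c['fy'],c['cy']],[0,0,1.]])
    ex=np.array([.998,-.061,0]);ey=np.array([.061,.998,0]);W=np.array([.460,.0503,0]);out=[]
    r,_=cv2.Rodrigues(P[:3,:3].T);t=-P[:3,:3].T@P[:3,3]
    Y=np.arange(-.150,-.070,.00025)
    for x in (-.02,-.01,0.,.01,-.042,-.046,-.050):
        pts=W+ex*x+ey*Y[:,None]+[0,0,.046]
        uv=cv2.projectPoints(pts,r,t,K,np.array(c['D'],float))[0].astype(np.float32)
        out.append(cv2.remap(g.astype(np.float32),uv[...,0],uv[...,1],cv2.INTER_CUBIC)[:,0])
    return Y,out
E
python3 - <<'E'
from h import *
c=cam('scene');view(c,'c5.png')
Y,o=lines(c)
for v in o: print(v[::8].sum(1).astype(int).tolist() if len(v)>4 else '', v[::8,1].astype(int).tolist()[:40])
E
```

```text
[163, 165, 148, 141, 137, 160, 164, 156, 159, 221, 285, 302, 328, 353, 371, 384, 369, 349, 279, 250, 311, 371, 379, 383, 380, 371, 340, 314, 268, 252, 243, 228, 238, 235, 241, 241, 257, 286, 294, 293] [54, 61, 54, 48, 47, 57, 59, 57, 56, 72, 96, 100, 110, 118, 124, 128, 123, 116, 93, 84, 104, 124, 126, 128, 127, 123, 112, 103, 88, 83, 80, 75, 78, 78, 79, 80, 85, 95, 98, 98]
[152, 159, 164, 144, 155, 164, 169, 171, 168, 192, 216, 283, 366, 411, 422, 426, 419, 380, 308, 294, 375, 420, 417, 431, 422, 400, 347, 318, 280, 237, 229, 235, 236, 244, 245, 236, 224, 209, 196, 206] [51, 60, 60, 57, 58, 60, 62, 61, 56, 62, 70, 92, 121, 138, 141, 142, 140, 127, 104, 98, 125, 139, 140, 144, 142, 133, 116, 105, 92, 79, 76, 77, 78, 79, 81, 77, 73, 67, 60, 64]
[165, 158, 158, 166, 169, 180, 181, 172, 161, 172, 233, 291, 355, 394, 426, 425, 423, 378, 303, 300, 371, 417, 425, 426, 415, 388, 345, 304, 266, 246, 237, 232, 230, 245, 240, 224, 203, 175, 148, 135] [55, 58, 60, 63, 65, 68, 69, 62, 50, 53, 71, 92, 117, 132, 143, 142, 142, 127, 101, 99, 123, 139, 144, 143, 139, 130, 116, 99, 87, 81, 78, 75, 78
[... 766 characters left out ...]
 48]
[109, 105, 87, 83, 115, 101, 86, 91, 96, 99, 104, 122, 141, 155, 158, 202, 278, 307, 258, 168, 117, 91, 74, 72, 97, 93, 99, 139, 168, 160, 169, 182, 190, 184, 195, 175, 177, 157, 143, 140] [35, 31, 25, 25, 36, 33, 26, 30, 30, 31, 35, 40, 44, 40, 27, 43, 80, 93, 71, 30, 14, 5, 0, 0, 12, 6, 15, 30, 45, 48, 52, 57, 59, 57, 61, 53, 54, 48, 45, 43]
[126, 107, 111, 117, 121, 131, 126, 120, 131, 109, 136, 139, 158, 147, 150, 153, 190, 234, 212, 159, 117, 94, 103, 89, 82, 74, 85, 95, 97, 123, 138, 141, 137, 138, 144, 126, 140, 145, 162, 147] [36, 32, 35, 36, 38, 41, 38, 37, 39, 35, 40, 42, 48, 41, 36, 26, 46, 62, 54, 29, 14, 5, 11, 6, 3, 0, 5, 10, 11, 22, 35, 40, 41, 43, 46, 41, 45, 47, 47, 45]
```

View pics/c5.png

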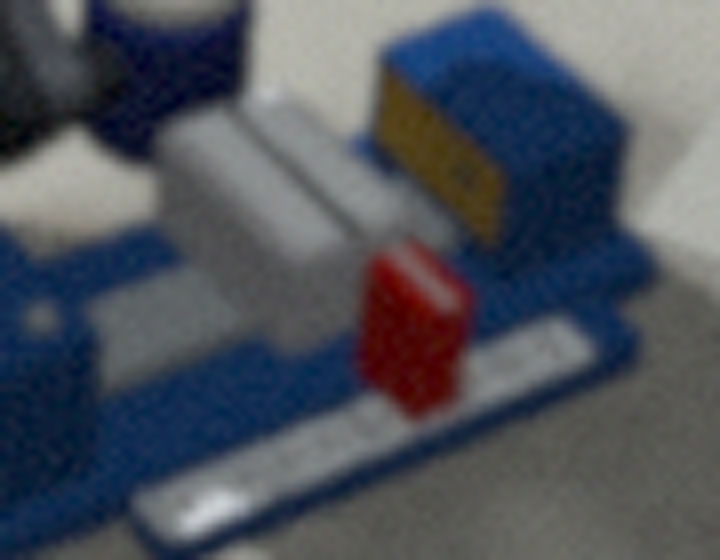

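```bash
cat >> h.py <<'E'
def measure(c):
    Y,o=lines(c);o=[cv2.GaussianBlur(v,(1,9),0) for v in o]
    b=Y<-.09;res=[]
    for i,v in enumerate(o):
        if i<4:
            s=v.sum(1); m=(np.minimum(np.array([s[max(0,k-20)] for k in range(len(s))]),np.array([s[min(len(s)-1,k+20)] for k in range(len(s))]))-s); m[s<200]=-1
        else: m=v[:,1]*(v[:,2]>v[:,1]+15)
        k=int(np.argmax(m));w=slice(max(0,k-8),k+9);ww=np.clip(m[w],0,None);ww=ww-ww.min()
        res.append(round(1000*float((Y[w]*ww).sum()/ww.sum()),1))
    return res
E
python3 - <<'E'
from h import *
s=cam('scene');t=cam('top');print('now',measure(s))
for n,c in(('scene1',s),('scene2',s),('top1',t)):
    d=dict(c);d['frame']=cv2.imread(f'pics/{n}.png');print(n,measure(d))
P=np.array(s['pose']);r,_=cv2.Rodrigues(P[:3,:3].T);K=np.array([[s['fx'],0,s['cx']],[0,s['fy'],s['cy']],[0,0,1.]])
p=np.array([.460,.0503,.046])+np.array([.998,-.061,0])*-.042+np.array([.061,.998,0])*-.116
uv=cv2.projectPoints(p[None],r,-P[:3,:3].T@P[:3,3],K,np.array(s['D'],float))[0].ravel();print(uv,(uv-[340,230]+.5)*8-.5,ray(s,[uv],.046)-p)
E
```

```text
now [-112.7, -113.1, -113.1, -113.1, -116.4, -116.4, -116.2]
scene1 [-98.5, -99.0, -99.2, -99.2, -116.4, -116.3, -115.8]
scene2 [-105.0, -104.7, -105.2, -105.2, -116.3, -116.3, -115.6]
top1 [-99.1, -99.0, -99.1, -99.1, -116.9, -116.8, -116.4]
[393.22094316 265.1352583 ] [429.26754531 284.58206642] [[ 3.88578059e-16 -1.66533454e-16  4.16333634e-17]]
```

Call:
{"name": "send_rows", "arguments": {"plan": [0,0,0,0,0,-0.006,1,0,0,0,0.008,0,-0.008,1,0,0,0,0.015,0,-0.004,1,0,0,0,0.015,0,-0.001,1,0,0,0,0.015,0,-0.0005,1]}}

```text
time: 6.48
position: [0.4593, 0.0572, 0.065]
tcp_rot: [3.14, -0.001, 1.514]
force: [-5.0, 2.7, 32.7]
finger_gap: -0.0002
finger_force: 16.3
```

Call:
{"name": "send_rows", "arguments": {"plan": [0,0,0,-0.003,0,0,1,0,0,0,-0.006,0,0,1,0,0,0,-0.009,0,0,1,0,0,0,-0.01,0,0,1,0,0,0,-0.01,0,0,1]}}

```text
time: 7.1
position: [0.4585, 0.0466, 0.0651]
tcp_rot: [3.14, -0.0, 1.514]
force: [-4.3, 1.9, 28.0]
finger_gap: 0.0002
finger_force: 14.1
```

Run:
```python
from h import *
print(measure(cam('scene')),ctrl.observe()['position'])
```

```text
[-115.8, -116.5, -116.9, -116.7, -116.3, -116.2, -115.8] [0.45855632 0.04659726 0.06507962]
```

Call:
{"name": "send_rows", "arguments": {"plan": [0,0,0,0,0,-0.01,1,0,0,0,0,0,-0.04,1,0,0,0,0,0,-0.09,1,0,0,0,0,0,-0.14,1,0,0,0,0,0,-0.17,1]}}

```text
time: 7.78
position: [0.4587, 0.0459, 0.2362]
tcp_rot: [3.14, -0.0, 1.512]
force: [0.5, -0.4, 0.3]
finger_gap: -0.0001
finger_force: 0.0
```

Run:
```python
from h import *
print(measure(cam('scene')));s=ctrl.observe();print(s['position'],s['tcp_rot'],s['force'])
for l in rows([(.464,-.005,.236,1.42),(.466,-.065,.236,1.33),(.46,-.125,.236,1.23),(.453,-.185,.236,1.14),(.44,-.24,.236,1.05)]):print(l)
```

```text
[-115.9, -116.6, -116.7, -116.2, -116.3, -116.2, -115.6]
[0.459807   0.04628544 0.23874881] [ 3.13656936e+00 -7.99214885e-04  1.51232800e+00] [1.46559996 0.42384912 2.53631983]
[0.3, -0.1, 5.3, -0.051, 0.007, 0.003]
[0.3, -0.1, 10.4, -0.111, 0.013, 0.003]
[0.3, -0.1, 16.2, -0.171, 0.01, 0.003]
[0.3, -0.1, 21.3, -0.231, 0.007, 0.003]
[0.3, -0.1, 26.5, -0.287, -0.003, 0.003]
```

Call:
{"name": "send_rows", "arguments": {"plan": [0,0,5,-0.05,0.007,0,1,0,0,10,-0.108,0.012,0,1,0,0,16,-0.166,0.01,0,1,0,0,21,-0.222,0.006,0,1,0,0,26,-0.275,-0.004,0,1]}}

```text
time: 8.45
position: [0.438, -0.2303, 0.2337]
tcp_rot: [-3.141, 0.0, 1.056]
force: [1.1, 0.5, 0.2]
finger_gap: 0.0003
finger_force: 0.0
```

Call:
{"name": "send_rows", "arguments": {"plan": [0,0,4,-0.045,0.015,0,1,0,0,8,-0.09,0.025,0,1,0,0,12,-0.135,0.032,0,1,0,0,16,-0.18,0.036,0,1,0,0,16,-0.18,0.036,0,1]}}

```text
time: 9.07
position: [0.3792, -0.4061, 0.2333]
tcp_rot: [-3.141, 0.002, 0.773]
force: [-0.3, 1.6, -0.8]
finger_gap: -0.0003
finger_force: 0.0
```

Run:
```python
from h import *
print(measure(cam('scene')));c=cam('top');print(measure(c))
cv2.imwrite('pics/c6.png',cv2.resize(c['frame'][240:350,255:425],None,fx=4.6,fy=4.6,interpolation=cv2.INTER_CUBIC))
```

```text
[-115.7, -116.6, -116.5, -116.6, -116.6, -116.3, -115.5]
[-116.2, -116.1, -116.8, -116.9, -117.0, -116.8, -116.4]
```

View pics/c6.png

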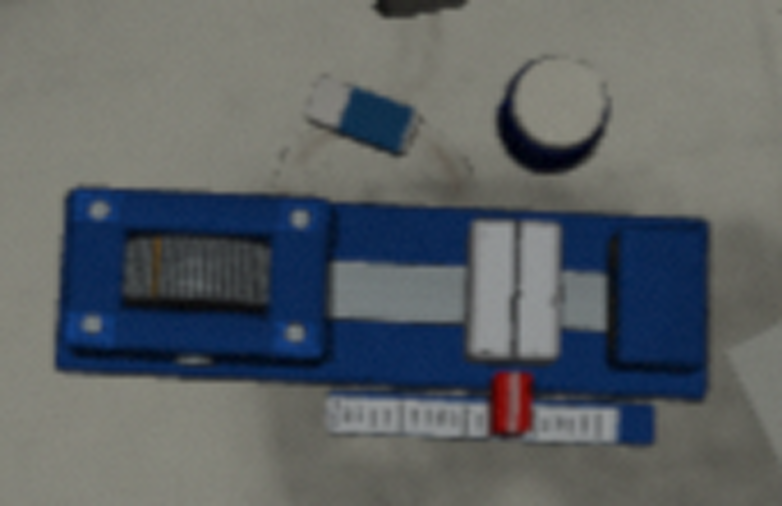

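The picture shows the black line (about column 514) running straight into the rider's white line (also about 514). The eraser and pot have not moved, and both cameras agree to within about 0.5 mm.

```bash
python3 -c "
from station import ctrl;print(ctrl.close_job())"
```

```text
the job is handed in; nothing more can be done
None
```

The gauge is set: three fingertip strokes on the wheel brought the jaw's black line level with the rider's white line to within about 0.5 mm in both camera views. The hand is clear and the job is handed in.

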